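Check the gap of a parallel-plate cell with a gauge blade

ROBOT

A 6-joint arm with a two-finger parallel gripper is mounted at the origin on a cart in front of the work surface, level with it; the furniture and walls round the work are solid. World frame = base frame: x ahead of the robot, y to its left, z up, the work surface at z = 0. Lengths are in mm, angles in rad, forces in N, time in s.
With the tool pointing down it reaches from about 300 to 875 mm from the base axis. Payload 4.2 kg.
Tool frame: the origin (TCP) lies midway between the tips of the shut fingers; the grasp point (between the pads) lies 19 mm behind it; z points along the fingers, y is the line along which they close (so a half turn about z gives the same grasp; the last joint's range is limited). The gripper opens to 85 mm and grips with 20 to 120 N. Pads are 22 mm wide; open, the fingers measure 114 mm over their backs; the gripper's body (76 mm by 85 mm) begins 54 mm behind the grasp point. The pads swing forward as they close: fully open they stand 13 mm farther back than shut.
Start: joints at [1.177, 0.32, 1.565, -0, 1.257, -0.02], TCP at [209.967, 535.308, 231.338] pointing down, gripper open.
Joint ranges: [-3.11, 3.11], [-0.84, 2.01], [0.21, 2.61], [-1.34, 4.49], [0.05, 2.63], [-2.56, 2.56]. Speed limits (rad/s): [2.57, 2.57, 3.14, 3.14, 3.14, 3.14].

INTERFACE

Orientations are given as a unit quaternion [w, x, y, z].
In Python, from bench import env, cams, order gives the robot as it stands.
- The arm moves only by the tool jog_arm, never from a script. Its arguments are lists of equal length, an entry for each row: "dp": the shift along the tool's x, y, z in m, a list of three; "turn": the turn about the tool's z in degrees. A call has 1 to 12 rows; each row shifts and turns the commanded pose from where the row before left it, along the tool's axes as they then stand; what a row does not reach is not made up. A row lasts 1/8 s, in which the tool goes at most 62.5 mm and 10.7 degrees, less where a joint would pass 70% of its speed; a pose out of reach is approached as far as the arm can. A call with a gripper value outside its range is refused whole. "grip" is the finger opening in m, from 0 to 0.0854, set as the call begins (left out, the last holds). The fingers move at their own pace and stop on an object; the grip force is fixed at half the most. Time passes only in rows, so rows that do not move let the fingers close. It gives the time, the measured TCP pose, the force, the opening and the grip force at its end, in the units of the state.
- env.observe(): the state, without advancing time (a new reading comes with each control period).
- cams.get_image(name): name is "scene" or "side" or "wrist"; returns (picture, depth): 420x560x3 uint8, blue, green, red; 420x560 float32, mm along the optical axis (not along the pixel's ray), 0 where there is no reading.
- cams.camera_params(name): a dict with "K" (3x3 intrinsics, pixels), "view" (4x4, takes a point from world to camera coordinates); the wrist camera has in their place "T_tool_cam" (4x4, takes a point from camera to tool coordinates, whose origin is the TCP and whose axes are the flange's). Camera axes: x right, y up, looking along -z (the intrinsics and any distortion apply to the point x, -y, -z); pixel columns grow to the right and rows downward; lengths in mm; the calibration is good to about 2 mm. A picture is of the moment at which its call begins: read the wrist's pose just before it. camera_params takes no time and is no camera call.
- order.job_done(): hands the job in; it is judged then, once.
The state is a dict: "time_s": time; "joint_positions": joint angles; "joint_vel": joint speeds; "effort": joint torques, N m; "eef_pos": TCP position; "tcp_rot": TCP orientation; "contact_force": force on the tool from outside, world axes, zero at the start; "ft_torque": the same for the moment, N m; "grip_width": finger opening in mm; "finger_force": force on a finger pad.
Only numpy, scipy, OpenCV 4.12 (cv2) and the standard library are available. Lean on these libraries where they do the work, as an engineer would, in place of code of your own. Each camera call takes 0.05 s, during which the arm holds its last target. There are 200 camera calls.

TASK

First slide the red transport-lock knob on the parallel-plate cell all the way to its end stop, so that its black bridge no longer covers the yellow-marked part of the gap. Then take the gauge blade with the orange handle out of its stand and push it straight down between the two sprung plates at the yellow marks, upright and in line with the gap, until it drags between them and the red line on the blade is level with the plates' top edges. Finish while still gripping the gauge and holding it still at that depth; leave the blue-handled gauge and the other things on the desk alone.

Things in the scene. Friction and masses are not known exactly. Their poses are not given: they have to be found in the camera images.
- cell: Parallel-plate cell, fixed: grey base 96 x 140 x 12 mm (y = -56 to 84), two aluminium side rails (tops 61 mm up), two upright sprung steel plates between them (tops 60 mm up). Origin on the desk, midway between the plates. The gap runs along its y, from y = -46 to 74 mm; x points across the gap; z up.
- gap_top (a point): The probing place: the middle of the gap between the two yellow marks on the rails, at the height of the plates' top edges (60 mm above the desk, y = -16 mm in the cell's frame); axes as the cell's.
- plate_far: Steel plate on the cell's +x side, 12 x 120 mm; origin as the cell's at rest. Both plates are sprung towards each other, 1.5 mm apart at rest; each yields up to 4 mm along the cell's x (2.4 N to start, 1.2 N more per mm). Their top edges slope in over the upper 9 mm from a mouth 12 mm wide, so a blade spreads them.
- plate_near: The spring-loaded steel plate on the cell's -x side, likewise; it slides along the cell's -x when spread.
- lock (a joint): Transport lock, a sliding bridge over both plates: 0 = locked, covering the probing place; 0.055 m = at its end stop, probing place free. It slides along the cell's +y; stiff, about 2 N, and stays where it is left. It starts between 0 and 0.012.
- lock_grip (a point): Point on the red knob of the transport lock, an upright bar 16 x 16 mm, from 67.5 to 99.5 mm above the desk, on the black bridge (84 x 20 x 5 mm, from 62.5 to 67.5 mm above the desk). The point lies in its middle, 13 mm below its top; it moves with the lock; axes as the cell's.
- stand: Grey stand block 60 x 120 x 58 mm, fixed; origin under its centre. Two slots 30 mm either side of the centre along its y axis hold the two gauges upright; either gauge may be in either slot. The slots are 7 x 28 mm and run through, long side along the stand's y.
- gauge: The gauge to use: steel blade 5 mm thick (its x) and 26 wide (y), 52 long with rounded end; above it an orange handle 14 thick (x), 34 wide (y), 45 high; 97 mm tall in all, about 90 g. Origin at the middle of the blade's lower end, z up. It stands in a slot, handle shoulder on the stand's top, lower end 6 mm above the desk.
- gauge_line (a point): The red line round the blade, 30 mm above the blade's lower end.
- gauge_handle (a point): The middle of the orange handle, 74.5 mm above the blade's lower end.
- spare_gauge: A gauge of the same form with a blue handle and a 3 mm blade; to be left in its slot. Origin at the middle of the blade's lower end.
- petri: Bystander: petri dish, 62 mm across, 15 mm high; origin under its centre.
- fuses: Bystander: small orange-lidded box 29 x 45 x 18 mm; origin under its centre.
Mind the look-alikes: they are no part of the job. What is shaped like the gauge but pink or turquoise is not meant. Several things have the shape of the cell; the one meant has the colours described above.

How it is judged:
By the outcome, as a careful person would: the job done as asked, in the order asked, and still so for the second after the job is handed in, while the arm keeps its last pose, push and grip.
It also fails if it takes over 51 s, if anything falls off the work surface, if the arm or the gripper's body presses on something with over 40 N, if the wrist force passes 120 N, or if a joint passes its speed limit or range.

## Working session

There is one attempt and no reset: what is moved stays moved. The work goes in short steps, Python scripts to look and compute and a tool call to move; the robot and the scene stay as the last step left them, time stands still between calls to the robot, and variables do not carry over. Pictures are saved under pics/ and viewed, at most 10 in all, crops included, and the job is handed in when it is done.

Besides the shell and the picture viewer there is one more tool, called after ">>>" as name(argument=value, ...) on one line, values as JSON. jog_arm: Moves the arm, as the interface text tells. Its arguments: {"type":"object","properties":{"dp":{"type":"array"},"turn":{"type":"array"},"grip":{"type":"number"}},"required":["dp","turn"]}

```bash
ls; mkdir -p pics; cat > h.py <<'E'
import numpy as np, cv2, json
from bench import env, cams, order
np.set_printoptions(precision=2,suppress=True)
E
python3 - <<'E'
from h import *
for n in ("scene","side","wrist"):
    s=env.observe(); im,d=cams.get_image(n); cv2.imwrite(f"pics/{n}0.png",im); np.savez(f"{n}0.npz",im=im,d=d)
    p=cams.camera_params(n); print(n,{k:np.array(v) if k!='x' else v for k,v in p.items()})
print(s)
a=np.hstack([cv2.imread(f"pics/{n}0.png") for n in ("scene","side")]); 
E
```

```text
pics
scene {'K': array([[466.8 ,   0.  , 275.12],
       [  0.  , 466.8 , 207.99],
       [  0.  ,   0.  ,   1.  ]]), 'view': array([[   0.79,   -0.61,   -0.  , -411.56],
       [   0.41,    0.52,    0.75, -429.49],
       [  -0.46,   -0.59,    0.66, -801.44],
       [   0.  ,    0.  ,    0.  ,    1.  ]])}
side {'K': array([[452.12,   0.  , 267.21],
       [  0.  , 452.12, 209.81],
       [  0.  ,   0.  ,   1.  ]]), 'view': array([[  -0.14,   -0.99,    0.01,  256.84],
       [   0.45,   -0.06,    0.89, -355.21],
       [  -0.88,    0.13,    0.45, -471.1 ],
       [   0.  ,    0.  ,    0.  ,    1.  ]])}
wrist {'K': array([[336.32,   0.  , 279.84],
       [  0.  , 336.32, 210.35],
       [  0.  ,   0.  ,   1.  ]]), 'T_tool_cam': array([[   0.  ,    0.95,    0.31,   79.29],
       [   1.  ,   -0.  ,    0.  ,    1.39],
       [   0.  ,    0.31,   -0.95, -141.7 ],
       [   0.  ,    0.  ,    0.  ,    1.  ]])}
{'time_s': 0.1, 'joint_positions': array([ 1.18,  0.32,  1.57,  0.  ,  1.26, -0.02]), 'joint_vel': array([-0., -0., -0.,  0., -0., -0.]), 'effort': array([  0.  , -41.64, -23.47,   0.  ,   0.  ,  -0.  ]), 'eef_pos': array([209.8 , 534.89, 230.57]), 'tcp_rot': array([-0.  ,  0.19,  0.98, -0.  ]), 'contact_force': array([-0.4 , -0.16,  0.49]), 'ft_torque': array([0.01, 0.01, 0.03]), 'finger_force': 0.0, 'grip_width': 85.08391499760069}
```

View pics/scene0.png

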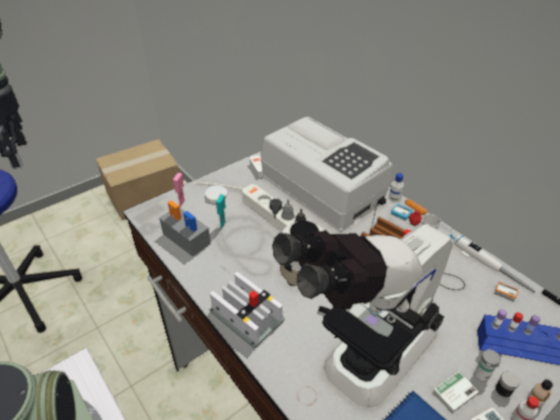

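View pics/side0.png

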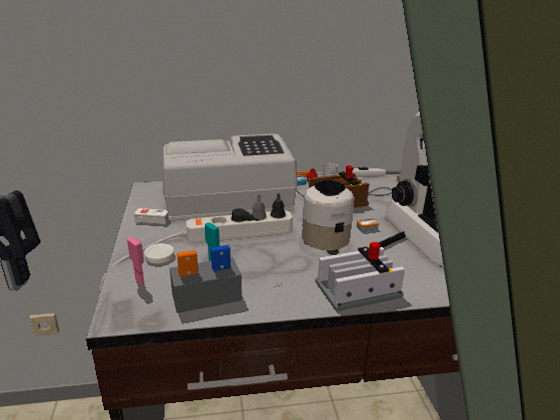

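Scene view: orange gauge at (175,210), blue at (190,221) in the stand, cell around (246,308) with its red knob at (255,298). Side view: orange (188,263), blue (220,257), knob (374,250), with the microscope close to the cell.

```bash
cat >> h.py <<'E'
from scipy.spatial.transform import Rotation as R
def camT(n,s=None):  # camera -> world
    p=cams.camera_params(n)
    if n!="wrist": return np.linalg.inv(np.array(p["view"])),np.array(p["K"])
    T=np.eye(4); T[:3,:3]=R.from_quat(np.roll(s["tcp_rot"],-1)).as_matrix(); T[:3,3]=s["eef_pos"]
    return T@np.array(p["T_tool_cam"]),np.array(p["K"])
def rays(n,uv,s=None):
    T,K=camT(n,s); uv=np.atleast_2d(uv).astype(float)
    d=np.c_[(uv[:,0]-K[0,2])/K[0,0],-(uv[:,1]-K[1,2])/K[1,1],-np.ones(len(uv))]
    return T[:3,3],d@T[:3,:3].T
def onz(n,uv,z,s=None):
    o,d=rays(n,uv,s); return o+d*((z-o[2])/d[:,2])[:,None]
def pts(n,uv,dep,s=None):
    o,d=rays(n,uv,s); uv=np.atleast_2d(uv).astype(int); return o+d*dep[uv[:,1],uv[:,0]][:,None]
def hsv(im,h0,h1,s=120,v=60): 
    m=cv2.inRange(cv2.cvtColor(im,cv2.COLOR_BGR2HSV),(h0,s,v),(h1,255,255)); return m
def blobs(m,amin=15):
    n,l,st,c=cv2.connectedComponentsWithStats(m); return [(np.argwhere(l==i)[:,::-1],c[i],st[i,4]) for i in range(1,n) if st[i,4]>=amin]
E
python3 - <<'E'
from h import *
C=dict(red=(0,5),orange=(6,15),yellow=(22,33),blue=(105,125))
for n in("scene","side"):
    f=np.load(n+"0.npz")
    for k,h in C.items():
        for uv,c,a in blobs(hsv(f["im"],*h,s=150,v=110),8):
            P=pts(n,uv,f["d"]); P=P[f["d"][uv[:,1],uv[:,0]]>0]
            if len(P) and 0<np.median(P[:,2])<130: print(n,k,c,a,np.median(P,0),P.min(0),P.max(0))
    P=pts(n,np.argwhere(np.ones((420,560)))[:,::-1],f["d"])
    g=(abs(P[:,2]-58)<4); np.savez(n+"t.npz",P=P.reshape(420,560,3))
E
python3 - <<'E'
import cv2
a=cv2.imread('pics/scene0.png')[160:350,140:300]; b=cv2.imread('pics/side0.png')[220:310,120:420]
a=cv2.resize(a,None,fx=3,fy=3,interpolation=2);b=cv2.resize(b,(300,90))
cv2.imwrite('pics/c0.png',a)
E
```

```text
scene red [415.12 217.62] 112 [964.64 -22.14  28.38] [956.07 -32.95   9.44] [977.15  -8.86  47.66]
scene red [405.26 231.47] 19 [839.47 -79.06  98.4 ] [834.54 -84.71  90.02] [846.47 -75.2  102.26]
scene red [253.33 297.84] 97 [455.3  -14.27  93.33] [450.21 -17.45  70.42] [465.02  -2.64 104.37]
scene red [517.68 316.87] 47 [ 826.45 -367.92  100.4 ] [ 822.74 -373.05   87.08] [ 832.3  -362.52  105.04]
scene red [533.02 401.51] 91 [ 714.89 -474.41   69.98] [ 707.93 -481.67   58.35] [ 725.65 -466.37   72.98]
scene orange [174.43 210.5 ] 122 [460.77 322.77  86.12] [456.14 313.49  58.13] [469.14 345.8  105.76]
scene orange [415.75 206.88] 115 [1013.48   11.69   16.34] [967.63 -26.63   7.19] [1019.72   43.78   48.21]
scene orange [391.78 225.06] 36 [866.37 -21.33  60.38] [859.17 -54.07  57.09] [873.71   8.78  62.65]
scene orange [386.55 230.14] 64 [842.88 -27.07  60.1 ] [834.03 -60.69  56.67] [853.57   1.46  65.2 ]
scene orange [376.94 230.94] 32 [821.98 -14.76  60.54] [817.34 -29.92  54.86] [828.87  -2.08  64.35]
scene yellow [269.3 297.7] 10 [495.16 -14.75  62.23] [492.74 -17.73  59.71] [4
[... 960 characters left out ...]
 red [143.77 211.08] 13 [791.23 448.71  25.11] [785.86 440.68  23.54] [801.26 454.13  26.59]
side red [374.02 246.86] 65 [451.7   -2.7   97.89] [448.23 -12.41  72.05] [462.2    2.07 101.76]
side orange [302.39 172.86] 51 [1013.54    3.86   15.61] [1004.57  -12.5     3.73] [1022.31   22.99   20.64]
side orange [198.07 221.62] 29 [686.69 316.92  43.38] [675.38 310.32  40.06] [700.48 321.56  47.38]
side orange [366.47 223.96] 45 [674.11 -73.05  16.93] [ 667.93 -104.68   11.72] [696.12 -59.09  19.82]
side orange [186.9  262.54] 426 [457.87 336.17  85.65] [452.9  318.98  57.39] [479.09 353.83 105.28]
side blue [219.31 247.84] 74 [471.38 278.44 103.41] [463.71 260.7   99.59] [479.91 292.75 105.29]
```

View pics/c0.png

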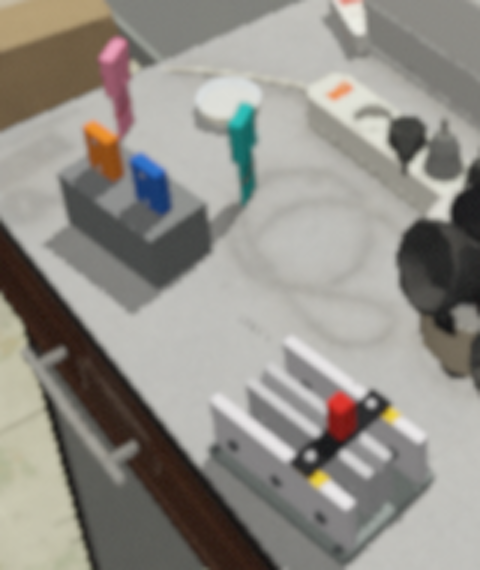

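The crop shows the bridge just +y of the yellow marks (at about (390,413) and (318,480) in the crop), so cell +y runs roughly along world +y. First I'll move over the stand and take a wrist view.

>>> jog_arm(dp=[[0, 0, 0], [0, 0, 0], [0, 0, 0], [0, 0, 0], [0, 0, 0], [0, 0, 0]], turn=[9.4, 9.4, 9.4, 9.4, 9.4, 9.4])

```text
time_s: 0.9
eef_pos: [209.9, 535.1, 230.9]
tcp_rot: [0.0, 0.63, 0.776, -0.0]
contact_force: [0.6, -0.4, 0.1]
grip_width: 85.6
finger_force: 0.0
```

>>> jog_arm(dp=[[-0.035, 0.025, 0], [-0.035, 0.025, 0], [-0.035, 0.025, 0], [-0.035, 0.025, 0], [-0.035, 0.025, 0], [-0.035, 0.025, 0], [-0.035, 0.025, 0], [-0.035, 0.025, 0], [0, 0, 0], [0, 0, 0]], turn=[0, 0, 0, 0, 0, 0, 0, 0, 0, 0])

```text
time_s: 2.15
eef_pos: [464.1, 303.9, 231.0]
tcp_rot: [-0.0, 0.628, 0.778, -0.0]
contact_force: [-0.2, 0.3, 0.8]
grip_width: 85.5
finger_force: 0.0
```

```bash
python3 - <<'E'
from h import *
P=np.load("scenet.npz")["P"].reshape(-1,3); Q=np.load("sidet.npz")["P"].reshape(-1,3)
for n,X in(("sc",P),("si",Q)):
  for y0 in range(-150,120,30):
    for z0,z1 in((110,170),(170,260),(260,400)):
      m=(X[:,1]>y0)&(X[:,1]<y0+30)&(X[:,2]>z0)&(X[:,2]<z1)&(X[:,0]>300)&(X[:,0]<900)
      if m.sum()>5: print(n,y0,z0,m.sum(),X[m,0].min())
s=env.observe(); im,d=cams.get_image("wrist"); cv2.imwrite("pics/w1.png",im); np.savez("w1.npz",im=im,d=d,p=s["eef_pos"],q=s["tcp_rot"])
print(s["time_s"],s["eef_pos"],s["tcp_rot"],s["joint_positions"],s["contact_force"])
E
```

```text
sc 0 110 70 619.1393290594979
sc 30 110 266 598.9647837718787
sc 60 110 655 599.6416521567166
sc 90 110 460 789.1428084260158
si -150 110 63 552.5015919939809
si -150 170 165 554.6350754845316
si -30 110 72 588.7179347534504
si 0 110 364 574.3500642476253
si 30 110 443 572.0668570474998
si 60 110 508 580.45640795072
si 90 110 374 786.8374775843882
2.15 [464.14 303.9  231.03] [-0.    0.63  0.78 -0.  ] [0.56 0.29 1.61 0.   1.24 0.35] [-0.16  0.27  0.83]
```

View pics/w1.png

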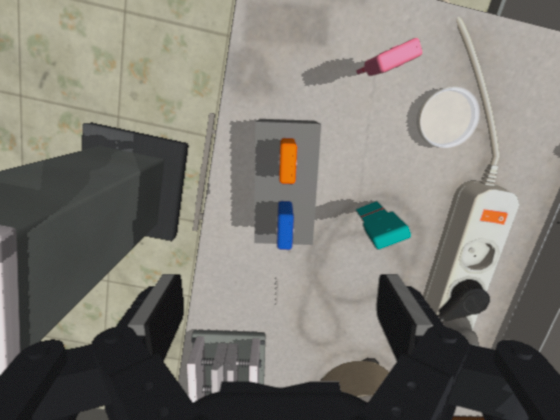

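The wrist view shows the orange handle at (288,161), the blue at (285,225), stand between rows 120 and 244, nothing in the way. Next I measure the handle's top face, the stand yaw, and then go over the cell.

```bash
python3 - <<'E'
from h import *
f=np.load("w1.npz"); s=dict(eef_pos=f["p"],tcp_rot=f["q"])
def rect(P):
    (c,wh,a)=cv2.minAreaRect(P[:,:2].astype(np.float32)); return c,wh,a
for nm,h in(("orange",(4,18)),("blue",(105,125))):
    for uv,c,a in blobs(hsv(f["im"],*h,s=130,v=60),150):
        P=pts("wrist",uv,f["d"],s); z=np.percentile(P[:,2],80)
        T=P[abs(P[:,2]-103)<6]; print(nm,c,a,z,len(T),rect(T) if len(T)>9 else "", T.mean(0) if len(T) else "")
A=pts("wrist",np.argwhere(np.ones((420,560)))[:,::-1],f["d"],s)
m=(abs(A[:,2]-58)<3.5)&(abs(A[:,0]-464)<70)&(abs(A[:,1]-310)<110)
m=cv2.morphologyEx((m.reshape(420,560)*255).astype(np.uint8),cv2.MORPH_OPEN,np.ones((5,5)))
for uv,c,a in blobs(m,300):
    X=onz("wrist",uv,58,s); print("stand",c,a,rect(X))
print(R.from_quat(np.roll(f["q"],-1)).as_matrix())
E
```

```text
orange [287.53 160.86] 752 102.4454652593159 678 ((464.9484558105469, 336.37939453125), (13.71180534362793, 33.04362106323242), 10.32725715637207) [464.84 336.86 101.69]
orange [493.12 216.2 ] 244 43.49541807718731 0  
blue [284.96 225.3 ] 676 102.33703543533733 529 ((476.0967712402344, 278.4046630859375), (12.93738079071045, 32.018367767333984), 12.129660606384277) [475.46 279.22 101.76]
stand [285.06 180.08] 6056 ((470.1471252441406, 306.62481689453125), (59.84699630737305, 119.77786254882812), 10.245854377746582)
[[-0.21  0.98 -0.  ]
 [ 0.98  0.21  0.  ]
 [ 0.   -0.   -1.  ]]
```

>>> jog_arm(dp=[[-0.05, -0.01, 0], [-0.05, -0.01, 0], [-0.05, -0.01, 0], [-0.05, -0.01, 0], [-0.05, -0.01, 0], [-0.04, -0.01, 0], [0, 0, 0], [0, 0, 0]], turn=[0, 0, 0, 0, 0, 0, 0, 0], grip=0.0)

```text
time_s: 3.2
eef_pos: [467.0, 8.8, 231.4]
tcp_rot: [-0.0, 0.628, 0.778, 0.0]
contact_force: [-0.2, 0.1, -0.4]
grip_width: 0.0
finger_force: 0.0
```

```bash
python3 - <<'E'
from h import *
s=env.observe(); im,d=cams.get_image("wrist"); cv2.imwrite("pics/w2.png",im); np.savez("w2.npz",im=im,d=d,p=s["eef_pos"],q=s["tcp_rot"])
print(s["time_s"],s["eef_pos"],s["tcp_rot"],s["grip_width"],s["contact_force"])
E
```

```text
3.2 [466.97   8.84 231.38] [-0.    0.63  0.78  0.  ] 0.03693413714153267 [-0.23  0.08 -0.38]
```

View pics/w2.png

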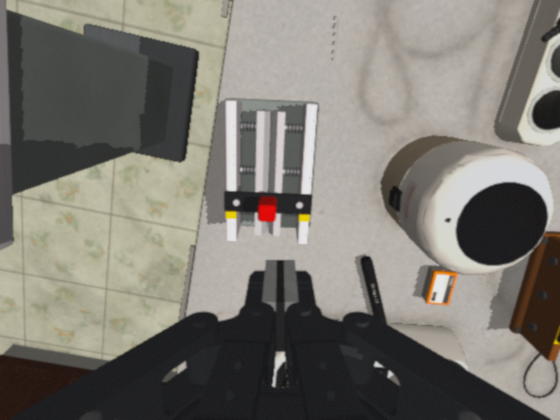

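The wrist view shows the cell clearly: rails at columns ~232 and ~308, bridge at row 203, knob at (267,209), yellow marks at (231,214) and (304,216).

```bash
cat > cell.py <<'E'
from h import *
def cell(fn):
    f=np.load(fn); s=dict(eef_pos=f["p"],tcp_rot=f["q"])
    A=pts("wrist",np.argwhere(np.ones((420,560)))[:,::-1],f["d"],s)
    k=((abs(A[:,2]-60)<4.5)&(abs(A[:,0]-460)<75)&(abs(A[:,1]-5)<105)).reshape(420,560)
    k&=f["im"].max(2)>120
    k&=hsv(f["im"],0,180,s=100,v=0)==0
    for uv,c,a in blobs((k*255).astype(np.uint8),120):
        X=onz("wrist",uv,61,s)[:,:2]; l=cv2.fitLine(X.astype(np.float32),cv2.DIST_HUBER,0,.01,.01).ravel()
        print("strip",c,a,cv2.minAreaRect(X.astype(np.float32)),"yaw",np.degrees(np.arctan(-l[0]/l[1])),"x at mean",X.mean(0),"z",A.reshape(420,560,3)[uv[:,1],uv[:,0],2].mean())
    for nm,h,z in(("red",(0,5),99.5),("yellow",(20,35),61)):
        for uv,c,a in blobs(hsv(f["im"],*h,s=130,v=100)|(hsv(f["im"],174,180,s=130,v=100) if nm=="red" else 0),30):
            X=onz("wrist",uv,z,s)[:,:2]; P=pts("wrist",uv,f["d"],s)
            if abs(P[:,0].mean()-460)<60: T=P[P[:,2]>z-5]; print(nm,c,a,X.mean(0),cv2.minAreaRect(T[:,:2].astype(np.float32)),P[:,2].max())
if __name__=="__main__":
    import sys; cell(sys.argv[1])
E
python3 cell.py w2.npz
```

```text
strip [230.69 144.43] 1040 ((415.8243713378906, 37.857635498046875), (10.129060745239258, 82.90396881103516), 9.943315505981445) yaw 10.108527 x at mean [415.65  39.98] z 59.83672366938551
strip [308.16 148.11] 956 ((486.2212829589844, 49.976009368896484), (9.7745361328125, 82.73760223388672), 9.80943489074707) yaw 9.867224 x at mean [485.93  51.84] z 60.05950565125433
strip [260.26 150.44] 785 ((443.6655578613281, 39.122642517089844), (9.809633255004883, 74.084228515625), 9.313936233520508) yaw 9.493988 x at mean [443.21  40.47] z 58.768604915389865
strip [278.73 151.38] 666 ((460.25341796875, 41.8223762512207), (7.611259937286377, 74.01720428466797), 9.814229965209961) yaw 9.803641 x at mean [460.05  43.26] z 59.07575718870876
strip [257.74 226.28] 146 ((455.5992736816406, -30.61114501953125), (8.969833374023438, 23.147817611694336), 10.899007797241211) yaw 21.819826 x at mean [455.28 -33.04] z 58.88227697018708
strip [275.78 225.95] 152 ((471.1665954589844, -27.742992401123047), (8.892925262451172, 22.2082576751709), 12.227533340454102) yaw 4.515347 x at mean [472.69 -28.9 ] z 59.
[... 176 characters left out ...]
.27] z 59.95524263481213
strip [302.14 232.22] 228 ((499.8176574707031, -29.761253356933594), (10.066299438476562, 23.931718826293945), 9.630922317504883) yaw 8.314393 x at mean [499.8  -29.86] z 60.0355258845506
red [266.95 208.88] 414 [459.42  -0.83] ((452.4755554199219, 37.24824523925781), (14.889937400817871, 100.52305603027344), 9.76485538482666) 373.13774507483447
yellow [230.57 214.04] 83 [426.77 -26.08] ((427.32135009765625, -25.148752212524414), (10.615219116210938, 9.128922462463379), 9.60986042022705) 67.47069522356122
yellow [303.49 217.09] 80 [497.37 -13.97] ((496.98956298828125, -13.475322723388672), (9.751976013183594, 10.030616760253906), 12.495647430419922) 68.00811570335412
```

>>> jog_arm(dp=[[0, 0, 0], [-0.0447, -0.0097, 0], [0, 0, 0.03], [0, 0, 0.04], [0, 0, 0.04], [0, 0, 0.03], [0, 0, 0.011], [0, 0, 0], [0, 0, 0]], turn=[2.2, 0, 0, 0, 0, 0, 0, 0, 0])

```text
time_s: 4.38
eef_pos: [466.4, -37.7, 81.4]
tcp_rot: [0.001, 0.643, 0.766, 0.001]
contact_force: [0.6, 0.4, -0.6]
grip_width: 0.2
finger_force: 0.0
```

>>> jog_arm(dp=[[0.005, 0, 0], [0.005, 0, 0], [0.005, 0, 0], [0.005, 0, 0], [0, 0, 0]], turn=[0, 0, 0, 0, 0])

```text
time_s: 5.0
eef_pos: [461.8, -17.9, 80.4]
tcp_rot: [-0.0, 0.643, 0.766, 0.0]
contact_force: [-0.6, -0.3, 0.8]
grip_width: -0.3
finger_force: 0.0
```

>>> jog_arm(dp=[[0.006, 0, 0], [0.006, 0, 0], [0.006, 0, 0], [0.006, 0, 0], [0.006, 0, 0]], turn=[0, 0, 0, 0, 0])

```text
time_s: 5.62
eef_pos: [456.6, 11.7, 80.3]
tcp_rot: [0.0, 0.643, 0.766, 0.0]
contact_force: [1.0, -2.4, 0.8]
grip_width: 0.2
finger_force: 1.1
```

>>> jog_arm(dp=[[0.004, 0, 0], [0.004, 0, 0]], turn=[0, 0])

```text
time_s: 5.88
eef_pos: [455.3, 19.4, 80.3]
tcp_rot: [0.0, 0.643, 0.766, 0.0]
contact_force: [0.2, -2.0, 0.2]
grip_width: 0.1
finger_force: 1.0
```

>>> jog_arm(dp=[[0.002, 0, 0], [0.002, 0, 0]], turn=[0, 0])

```text
time_s: 6.12
eef_pos: [454.7, 23.2, 80.3]
tcp_rot: [0.0, 0.643, 0.766, 0.0]
contact_force: [0.8, -1.9, 0.2]
grip_width: 0.2
finger_force: 1.0
```

>>> jog_arm(dp=[[0.001, 0, 0], [0.001, 0, 0]], turn=[0, 0])

```text
time_s: 6.38
eef_pos: [454.3, 25.1, 80.3]
tcp_rot: [0.0, 0.643, 0.766, 0.0]
contact_force: [2.1, -1.5, 0.2]
grip_width: -0.3
finger_force: 1.0
```

>>> jog_arm(dp=[[0.001, 0, 0], [0.001, 0, 0]], turn=[0, 0])

```text
time_s: 6.62
eef_pos: [454.3, 25.5, 80.4]
tcp_rot: [0.001, 0.642, 0.767, -0.001]
contact_force: [2.1, -10.7, 0.2]
grip_width: -0.1
finger_force: 5.9
```

It has reached the end stop: the force jumped and motion stalled. I'll press slightly more, then retreat and look.

>>> jog_arm(dp=[[0.001, 0, 0], [0, 0, 0]], turn=[0, 0])

```text
time_s: 6.88
eef_pos: [454.3, 25.5, 80.4]
tcp_rot: [0.002, 0.642, 0.767, -0.001]
contact_force: [2.8, -14.3, 0.2]
grip_width: -0.0
finger_force: 6.9
```

>>> jog_arm(dp=[[-0.01, 0, 0], [-0.03, 0, 0], [0, 0, -0.04], [0, 0, -0.05], [0, 0, -0.06], [0, 0, 0], [0, 0, 0]], turn=[0, 0, 0, 0, 0, 0, 0])

```text
time_s: 7.75
eef_pos: [459.7, -11.2, 229.6]
tcp_rot: [-0.001, 0.643, 0.766, -0.0]
contact_force: [-0.4, 0.2, -0.3]
grip_width: -0.1
finger_force: 0.0
```

```bash
python3 - <<'E'
from h import *
s=env.observe(); im,d=cams.get_image("wrist"); cv2.imwrite("pics/w3.png",im); np.savez("w3.npz",im=im,d=d,p=s["eef_pos"],q=s["tcp_rot"])
print(s["time_s"],s["eef_pos"],s["tcp_rot"])
E
python3 cell.py w3.npz
```

```text
7.75 [459.68 -11.17 229.58] [-0.    0.64  0.77 -0.  ]
strip [238.95  98.56] 439 ((411.4554443359375, 63.35469055175781), (10.245733261108398, 30.837446212768555), 10.552715301513672) yaw 8.245846 x at mean [411.42  63.47] z 59.92692522949556
strip [320.4  99. ] 410 ((481.84661865234375, 75.37730407714844), (9.61970043182373, 30.219825744628906), 11.8788480758667) yaw 9.905527 x at mean [481.73  75.52] z 60.0193602696081
strip [270.32 103.45] 273 ((439.6033020019531, 64.23973083496094), (9.415460586547852, 22.83829689025879), 11.563122749328613) yaw 10.448685 x at mean [439.14  64.26] z 58.744680305847055
strip [289.62 103.03] 229 ((455.39154052734375, 67.00260162353516), (8.690475463867188, 22.74062728881836), 10.765298843383789) yaw 10.539573 x at mean [455.79  67.55] z 59.1547170747954
strip [240.84 158.39] 401 ((420.38055419921875, 11.46336555480957), (10.34086799621582, 32.436370849609375), 9.975238800048828) yaw 8.024602 x at mean [420.3   11.73] z 59.95961599031728
strip [270.56 179.6 ] 743 ((451.3020324707031, -4.854442596435547), (9.56956672668457, 75.32649230957031), 9.80974
[... 611 characters left out ...]
2] z 59.87841385501935
strip [315.84 214.6 ] 239 ((500.0482177734375, -29.84457778930664), (9.72018051147461, 23.958738327026367), 11.667088508605957) yaw 8.29162 x at mean [499.91 -29.9 ] z 60.09739711860436
red [279.96 131.03] 415 [451.08  45.67] ((449.2879333496094, 53.05516815185547), (15.299027442932129, 31.338281631469727), 10.575957298278809) 371.36634058919276
yellow [241.72 189.26] 298 [425.19 -17.25] ((430.99420166015625, 19.78107452392578), (101.6358413696289, 17.095149993896484), 81.00852966308594) 371.36634058919276
yellow [316.87 189.99] 284 [495.76  -5.49] ((477.97979736328125, 27.726703643798828), (16.390010833740234, 100.85717010498047), 27.56507682800293) 371.36634058919276
```

View pics/w3.png

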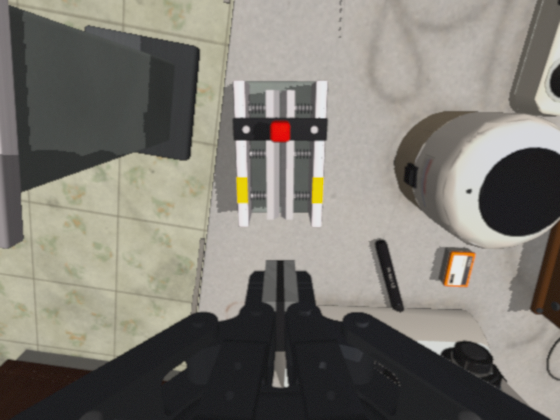

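The view confirms the bridge is at row 129, clear of both yellow marks at (242,189) and (317,190). gap_top is at (460.6, -11.4) with yaw 9.9°. Now I go to the orange gauge.

>>> jog_arm(dp=[[0.0488, 0.0092, 0], [0.0488, 0.0092, 0], [0.0488, 0.0092, 0], [0.0488, 0.0092, 0], [0.0488, 0.0092, 0], [0.0488, 0.0092, 0], [0.0487, 0.0093, 0], [0, 0, 0], [0, 0, 0]], turn=[0, 0, 0, 0, 0, 0, 0, 0, 0], grip=0.045)

```text
time_s: 8.93
eef_pos: [464.1, 335.2, 228.5]
tcp_rot: [-0.0, 0.643, 0.766, -0.002]
contact_force: [0.3, -0.4, 0.1]
grip_width: 45.3
finger_force: 0.0
```

```bash
python3 - <<'E'
from h import *
s=env.observe(); im,d=cams.get_image("wrist"); print(s["eef_pos"],s["grip_width"])
for uv,c,a in blobs(hsv(im,4,18,s=130,v=60),300):
    P=pts("wrist",uv,d,s); T=P[abs(P[:,2]-103)<6]
    if len(T)>9: print(c,a,cv2.minAreaRect(T[:,:2].astype(np.float32)))
E
```

```text
[464.1  335.23 228.52] 45.33815914389467
[280.12 195.11] 763 ((465.0569152832031, 336.805419921875), (13.455470085144043, 32.565608978271484), 9.79207992553711)
```

>>> jog_arm(dp=[[0.001, 0.001, 0.03], [0, 0, 0.04], [0, 0, 0.04], [0, 0, 0.03], [0, 0, 0.015], [0, 0, 0.01], [0, 0, 0], [0, 0, 0]], turn=[0, 0, 0, 0, 0, 0, 0, 0])

```text
time_s: 9.98
eef_pos: [466.4, 337.6, 66.4]
tcp_rot: [0.0, 0.643, 0.766, 0.001]
contact_force: [0.7, 0.7, 0.1]
grip_width: 44.3
finger_force: 0.0
```

>>> jog_arm(dp=[[0, 0, 0], [0, 0, 0], [0, 0, 0], [0, 0, 0], [0, 0, 0], [0, 0, 0]], turn=[0, 0, 0, 0, 0, 0], grip=0.005)

```text
time_s: 10.72
eef_pos: [464.9, 337.2, 66.0]
tcp_rot: [-0.001, 0.643, 0.766, -0.0]
contact_force: [-4.1, -0.7, 6.0]
grip_width: 13.5
finger_force: 58.9
```

>>> jog_arm(dp=[[0, 0, -0.005], [0, 0, -0.01], [0, 0, -0.02], [0, 0, -0.03], [0, 0, -0.03], [0, 0, -0.03], [0, 0, 0], [0, 0, 0]], turn=[0, 0, 0, 0, 0, 0, 0, 0])

```text
time_s: 11.72
eef_pos: [465.5, 336.9, 189.8]
tcp_rot: [-0.0, 0.643, 0.766, -0.0]
contact_force: [0.1, -0.4, -1.5]
grip_width: 13.1
finger_force: 58.8
```

```bash
python3 - <<'E'
from h import *
S=[env.observe()]
im,d=cams.get_image("wrist"); S.append(env.observe()); cams.get_image("wrist"); S.append(env.observe())
s=S[0]; print([x["eef_pos"] for x in S],s["grip_width"],s["finger_force"])
for uv,c,a in blobs(hsv(im,4,18,s=130,v=60),200): print(c,a,np.ptp(uv,axis=0))
cv2.imwrite("pics/w4.png",im)
im,d=cams.get_image("side"); cv2.imwrite("pics/s4.png",cv2.resize(im[170:330,100:300],None,fx=3,fy=3))
a=cv2.resize(cv2.imread("pics/w4.png"),(400,300)); b=cv2.resize(im[170:320,100:300],(400,300)); cv2.imwrite("pics/m4.png",np.hstack([a,b]))
E
```

```text
[array([465.55, 336.94, 189.76]), array([465.27, 336.8 , 189.21]), array([465.19, 336.77, 188.98])] 13.07571340814996 58.79281282424927
[279.72 304.17] 4140 [ 38 118]
[508.28 254.17] 300 [29 14]
```

View pics/m4.png

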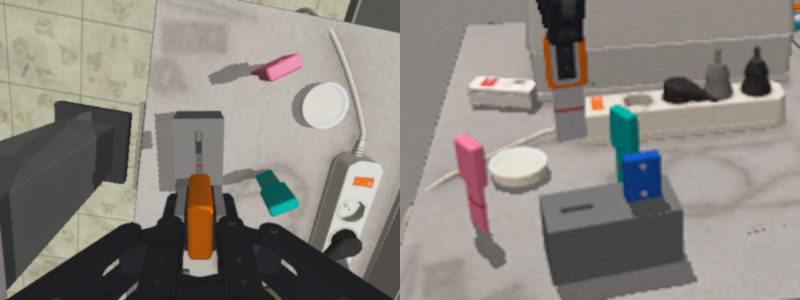

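The gauge is held upright, with its red line visible below the handle in the side view, and the blue gauge is untouched in its slot. Moving over the gap.

>>> jog_arm(dp=[[-0.021, -0.004, 0], [-0.04, -0.0075, 0], [-0.045, -0.0085, 0], [-0.045, -0.0085, 0], [-0.045, -0.0085, 0], [-0.045, -0.0085, 0], [-0.045, -0.0085, 0], [-0.036, -0.0065, 0], [-0.02, -0.0035, 0], [0, 0, 0], [0, 0, 0], [0, 0, 0]], turn=[0, 0, 0, 0, 0, 0, 0, 0, 0, 0, 0, 0])

```text
time_s: 13.38
eef_pos: [461.8, -10.0, 190.2]
tcp_rot: [-0.0, 0.643, 0.766, -0.0]
contact_force: [-0.4, 0.5, -0.6]
grip_width: 13.3
finger_force: 58.8
```

```bash
python3 - <<'E'
from h import *
S=[]
for i in range(4): S.append(env.observe()); im,d=cams.get_image("wrist" if i<3 else "scene")
print(np.mean([x["eef_pos"] for x in S],0),np.std([x["eef_pos"] for x in S],0),S[0]["contact_force"],S[0]["tcp_rot"],[x["time_s"] for x in S])
q=R.from_quat(np.roll(S[0]["tcp_rot"],-1)).as_matrix(); print(np.degrees(np.arctan2(q[1,1],q[0,1])))
E
```

```text
[461.91 -10.03 190.23] [0.07 0.02 0.02] [-0.38  0.46 -0.61] [-0.    0.64  0.77 -0.  ] [13.375, 13.425, 13.475, 13.525]
10.041585996618158
```

>>> jog_arm(dp=[[-0.0012, -0.0015, 0], [0, 0, 0.02], [0, 0, 0.025], [0, 0, 0.015], [0, 0, 0.004], [0, 0, 0], [0, 0, 0]], turn=[0.2, 0, 0, 0, 0, 0, 0])

```text
time_s: 14.45
eef_pos: [461.3, -12.1, 127.0]
tcp_rot: [0.001, 0.644, 0.765, 0.0]
contact_force: [0.0, -0.4, -0.6]
grip_width: 13.2
finger_force: 58.8
```

```bash
python3 - <<'E'
from h import *
s=env.observe(); print(s["eef_pos"],s["contact_force"])
W,_=cams.get_image("wrist"); A,_=cams.get_image("side"); B,_=cams.get_image("scene")
for n,i in zip("wab",(W,A,B)): cv2.imwrite(f"pics/raw5{n}.png",i)
f=lambda i,y,x,h,w: cv2.resize(i[y:y+h,x:x+w],(400,300),interpolation=cv2.INTER_CUBIC)
cv2.imwrite("pics/m5.png",np.vstack([np.hstack([f(A,180,310,120,160),f(B,220,170,120,160)]),np.hstack([f(W,120,200,150,200),f(W,0,0,420,560)])]))
E
```

```text
[461.29 -12.14 127.  ] [ 0.04 -0.41 -0.58]
```

View pics/m5.png

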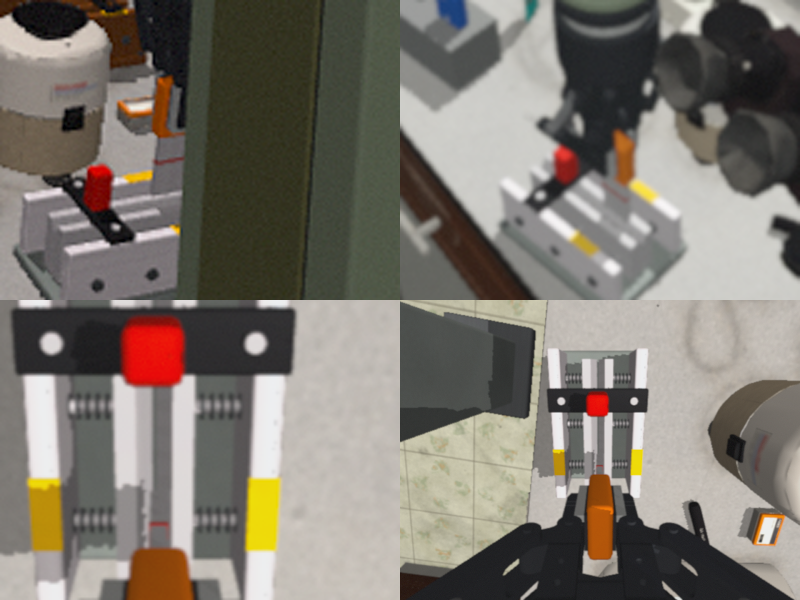

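The blade sits above the gap at the marks (red line at zoom (158,524), between the plates). Descending slowly.

>>> jog_arm(dp=[[0, 0, 0.003], [0, 0, 0.003], [0, 0, 0.003], [0, 0, 0.002], [0, 0, 0]], turn=[0, 0, 0, 0, 0])

```text
time_s: 15.22
eef_pos: [460.6, -12.1, 115.1]
tcp_rot: [-0.0, 0.644, 0.765, -0.0]
contact_force: [-0.2, 0.0, -1.3]
grip_width: 13.6
finger_force: 58.8
```

>>> jog_arm(dp=[[0, 0, 0.002], [0, 0, 0.002], [0, 0, 0.002], [0, 0, 0.002], [0, 0, 0]], turn=[0, 0, 0, 0, 0])

```text
time_s: 15.85
eef_pos: [460.9, -12.3, 108.0]
tcp_rot: [0.0, 0.644, 0.765, 0.0]
contact_force: [-0.9, 0.2, 4.8]
grip_width: 13.3
finger_force: 59.5
```

>>> jog_arm(dp=[[0, 0, 0.002], [0, 0, 0.002], [0, 0, 0.002], [0, 0, 0.002], [0, 0, 0]], turn=[0, 0, 0, 0, 0])

```text
time_s: 16.48
eef_pos: [460.6, -12.1, 99.0]
tcp_rot: [-0.0, 0.644, 0.765, -0.0]
contact_force: [-1.1, -0.4, 2.1]
grip_width: 12.9
finger_force: 59.3
```

>>> jog_arm(dp=[[0, 0, 0.002], [0, 0, 0.002], [0, 0, 0.002], [0, 0, 0], [0, 0, 0]], turn=[0, 0, 0, 0, 0])

```text
time_s: 17.1
eef_pos: [460.6, -12.1, 93.0]
tcp_rot: [-0.0, 0.644, 0.765, -0.0]
contact_force: [-0.8, -0.1, 1.5]
grip_width: 13.2
finger_force: 59.1
```

```bash
python3 - <<'E'
from h import *
s=env.observe(); print(s["eef_pos"],s["contact_force"],s["ft_torque"])
W,D=cams.get_image("wrist"); A,_=cams.get_image("side"); B,_=cams.get_image("scene")
np.savez("w6.npz",im=W,d=D,p=s["eef_pos"],q=s["tcp_rot"]); cv2.imwrite("pics/raw6s.png",B);cv2.imwrite("pics/raw6a.png",A)
f=lambda i,y,x,h,w: cv2.resize(i[y:y+h,x:x+w],(400,300),interpolation=cv2.INTER_CUBIC)
cv2.imwrite("pics/m6.png",np.vstack([np.hstack([f(A,225,330,45,60),f(B,265,225,60,80)]),np.hstack([f(W,150,230,75,100),f(W,0,0,420,560)])]))
E
```

```text
[460.58 -12.08  93.04] [-0.82 -0.13  1.51] [-0.09  0.2   0.02]
```

View pics/m6.png

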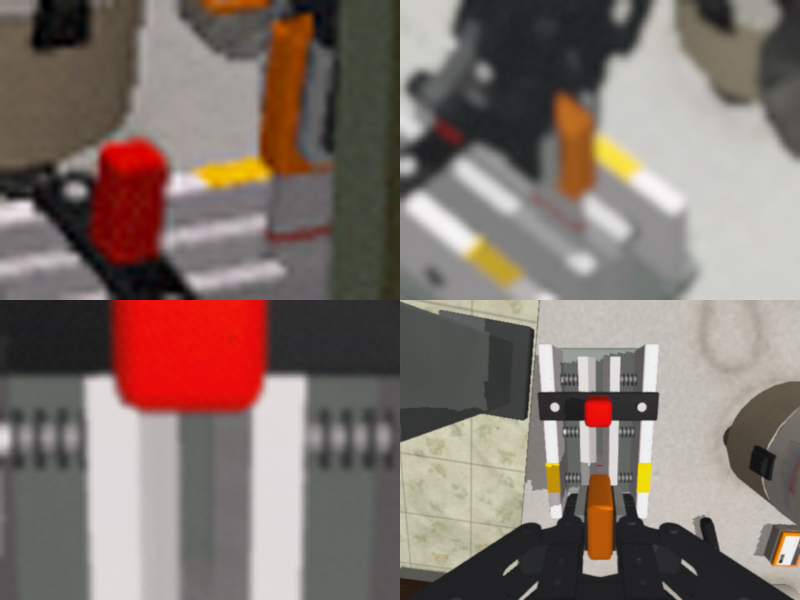

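The blade is between the plates with the red line a little above their tops (side crop line at (298,236)). I'll measure the remaining height.

```bash
python3 - <<'E'
from h import *
a=np.radians(9.9); ex=np.array([np.cos(a),np.sin(a),0]); ey=np.array([-np.sin(a),np.cos(a),0])
def hit(n,uv,p0):   # intersection with vertical plane normal ex through p0
    o,d=rays(n,uv); t=((p0-o)@ex)/(d@ex); return o+d*t[:,None]
g=np.array([460.6,-11.7,0])
for n,f,win in(("side","raw6a",(368,255,384,264)),("side","raw5a",(365,238,387,250)),("scene","raw6s",(248,300,266,315)),("scene","raw5b",(246,290,270,305))):
    im=cv2.imread(f"pics/{f}.png").astype(int); x0,y0,x1,y1=win
    r=(im[...,2]-im[...,:2].max(2)); uv=np.array([(x,y) for y in range(y0,y1) for x in range(x0,x1) if r[y,x]>30])
    if not len(uv): print(f,"none"); continue
    w=np.array([r[y,x] for x,y in uv],float); H=hit(n,uv,g-2.5*ex)
    print(n,f,len(uv),uv.min(0),uv.max(0),"z",np.average(H[:,2],weights=w),"v",(H-g)@ey@np.ones(len(uv))/len(uv))
# reference: yellow marks / rail tops at known height, via both cameras
for n,f in(("side","raw6a"),("scene","raw6s"),("scene","raw5b")):
    im=cv2.imread(f"pics/{f}.png")
    for uv,c,A in blobs(hsv(im,20,34,s=120,v=90),12):
        P=onz(n,c,61); 
        if abs(P[0,0]-460)<60 and abs(P[0,1])<60: print(n,f,"yellow",c,A,(P[0]-g)@ex,(P[0]-g)@ey)
    m=hsv(im,0,6,s=150,v=90)|hsv(im,174,180,s=150,v=90)
    for uv,c,A in blobs(m,20):
        P=onz(n,c,85); 
        if abs(P[0,0]-455)<40 and abs(P[0,1]-40)<40: print("  knob",n,c,A,(P[0]-g)@ex,(P[0]-g)@ey)
E
```

```text
side raw6a 12 [370 259] [378 261] z 63.18282047631889 v 3.2913280119710833
side raw5a 28 [365 243] [382 249] z 95.12599264046149 v 8.369474285248867
scene raw6s 31 [256 300] [263 304] z 90.41164368860719 v -15.471248747497276
scene raw5b 26 [256 290] [263 294] z 123.70442920786662 v -16.19215702958738
side raw6a yellow [364.79 250.44] 34 35.09153849137211 1.5107135875484579
  knob side [348.9 254.4] 168 -2.066120453429903 57.66780654592088
scene raw6s yellow [266.69 295.87] 39 33.86461541827716 -0.9129926831990016
scene raw6s yellow [243.26 317.26] 43 -37.18426359814799 -2.325887094392664
scene raw5b yellow [266.76 295.86] 37 33.96894704766103 -1.0013737693867424
scene raw5b yellow [243.26 317.26] 43 -37.18426359814799 -2.325887094392664
  knob scene [236.08 285.41] 106 -2.4792036537012585 52.09395599113755
```

```bash
python3 - <<'E'
from h import *
a=np.radians(9.9); ex=np.array([np.cos(a),np.sin(a),0]); ey=np.array([-np.sin(a),np.cos(a),0])
g=np.array([460.6,-11.7,0])
def hit(n,uv,p0):
    o,d=rays(n,uv); t=((p0-o)@ex)/(d@ex); return o+d*t[:,None]
for n,f,cols,rows in(("side","raw6a",range(371,379),(255,265)),("side","raw5a",range(372,382),(240,250)),("scene","raw6s",range(252,261),(303,313)),("scene","raw5b",range(250,262),(288,303))):
    im=cv2.imread(f"pics/{f}.png").astype(int); 
    r=im[...,2]-(im[...,1]+im[...,0])/2; hue=im[...,1]-im[...,0]
    out=[]
    for x in cols:
        ys=[y for y in range(*rows) if r[y,x]>15 and hue[y,x]<22]
        if ys:
            w=r[ys,x]; h=hit(n,[(x,np.average(ys,weights=w))],g-2.5*ex)[0]; out.append((x,np.average(ys,weights=w),h[2],(h-g)@ey))
    print(n,f); print(np.array(out))
# near-plate top edge reference (top at z 60): nominal pixel rows on the gap-side mouth edges, from the same camera
for n in("side","scene"):
    p=cams.camera_params(n); V=np.array(p["view"]);K=np.array(p["K"])
    for u in(-6-1.75,-18+ -1.75,6+1.75):
        for v in(-40,40):
            q=g+u*ex+v*ey; q[2]=60; c=V@np.r_[q,1]; print(n,u,v,K[0,0]*c[0]/-c[2]+K[0,2],K[1,2]-K[1,1]*c[1]/-c[2]*1)
E
```

```text
side raw6a
[[371.   260.4   62.99   9.63]
 [372.   260.28  62.86   7.5 ]
 [373.   260.26  62.49   5.33]
 [374.   259.72  63.29   3.31]
 [375.   259.63  63.08   1.16]
 [376.   259.6   62.72  -1.02]
 [377.   259.39  62.77  -3.14]
 [378.   259.27  62.63  -5.3 ]]
side raw5a
[[372.   244.46  98.2   12.1 ]
 [373.   244.61  97.48   9.93]
 [374.   244.57  97.19   7.81]
 [375.   244.42  97.15   5.72]
 [376.   244.24  97.15   3.63]
 [377.   243.71  97.93   1.65]
 [378.   243.6   97.81  -0.46]
 [379.   243.57  97.48  -2.6 ]
 [380.   243.41  97.45  -4.7 ]
 [381.   243.28  97.35  -6.81]]
scene raw6s
[[252.   304.45  60.61   6.85]
 [253.   305.    61.38   3.93]
 [254.   305.54  62.17   1.01]
 [255.   306.5   61.5   -1.83]
 [256.   305.44  67.9   -4.94]
 [257.   305.88  69.05  -7.82]
 [258.   305.47  73.11 -10.8 ]
 [259.   307.59  68.42 -13.45]
 [260.   307.8   70.34 -16.33]]
scene raw5b
[[251.   293.    97.62   7.91]
 [252.   294.    96.78   5.13]
 [253.   295.    95.94   2.35]
 [254.   295.55  96.62  -0.49]
 [255.   294.46 102.78  -3.54]
 [256.   290.95 116.77  -6.87]
 [257.   294.75 106.78  -9.23]
 [258.   296.55 103.28 -11.86]
 [259.   296.73 105.19 -14.68]
 [260.   299.51  98.44 -17.21]]
side -7.75 -40 395.39011806929216 258.9116685319546
side -7.75 40 357.69360810410046 265.9534428062475
side -19.75 -40 398.92919655025344 262.2622482995728
side -19.75 40 360.8654303505095 269.4830293129313
side 7.75 -40 390.9411152623922 254.69962890890938
side 7.75 40 353.7092196965383 261.5196371046071
scene -7.75 -40 266.83138375397203 318.97867896565043
scene -7.75 40 238.97320288708377 297.48263825687854
scene -19.75 -40 262.7503321137418 322.72330922804133
scene -19.75 40 234.87059232001485 300.9267168365526
scene 7.75 -40 272.01835011490675 314.21930003163015
scene 7.75 40 244.19101076185015 293.10236866010405
```

All estimates put the line about 2.8 mm above the plate tops, so I lower by that much and recheck.

>>> jog_arm(dp=[[0, 0, 0.0014], [0, 0, 0.0014], [0, 0, 0], [0, 0, 0], [0, 0, 0]], turn=[0, 0, 0, 0, 0])

```text
time_s: 17.88
eef_pos: [460.8, -12.1, 90.5]
tcp_rot: [0.0, 0.644, 0.765, 0.0]
contact_force: [-1.9, 0.5, 3.4]
grip_width: 13.4
finger_force: 59.5
```

```bash
python3 - <<'E'
from h import *
s=env.observe(); print(s["time_s"],s["eef_pos"],s["contact_force"],s["finger_force"],s["tcp_rot"])
W,D=cams.get_image("wrist"); A,_=cams.get_image("side"); B,_=cams.get_image("scene")
a=np.radians(9.9); ex=np.array([np.cos(a),np.sin(a),0]); g=np.array([460.6,-11.7,0])-2.5*ex
for n,im,cols,rows in(("side",A,range(371,379),(256,267)),("scene",B,range(250,256),(303,314))):
    im=im.astype(int); r=im[...,2]-(im[...,1]+im[...,0])/2; k=(r>15)&(im[...,1]-im[...,0]<22); out=[]
    for x in cols:
        ys=[y for y in range(*rows) if k[y,x]]
        if ys:
            o,d=rays(n,[(x,np.average(ys,weights=r[ys,x]))]); out.append((o+d[0]*((g-o)@ex/(d[0]@ex)))[2])
    print(n,np.array(out))
f=lambda i,y,x,h,w: cv2.resize(i[y:y+h,x:x+w],(400,300),interpolation=cv2.INTER_CUBIC)
cv2.imwrite("pics/m7.png",np.vstack([np.hstack([f(A,225,330,45,60),f(B,265,225,60,80)]),np.hstack([f(W,195,230,75,100),f(W,0,0,420,560)])]))
E
```

```text
17.875 [460.77 -12.09  90.54] [-1.86  0.52  3.37] 59.45347309112549 [0.   0.64 0.76 0.  ]
side [60.65 60.56 60.19 60.46 60.82 60.41 60.43 60.31]
scene [59.4  58.88 59.73]
```

View pics/m7.png

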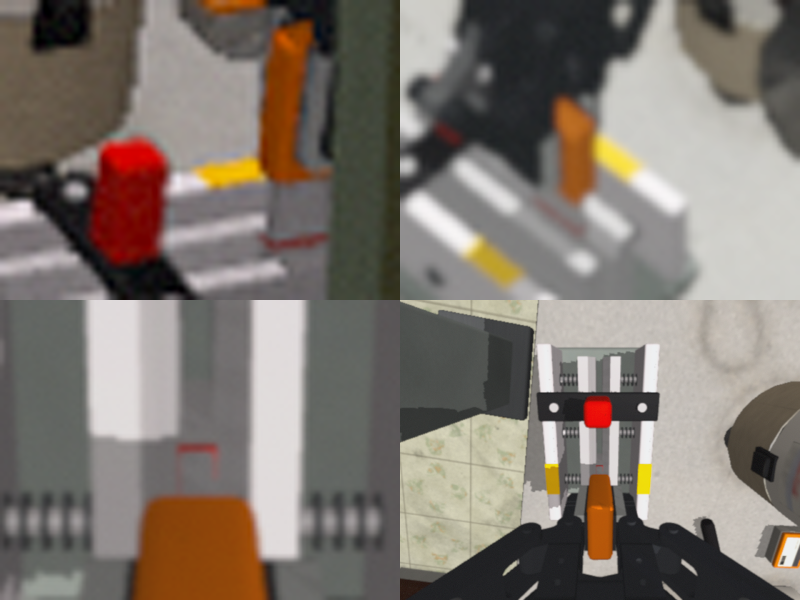

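The line reads 60.5 mm in the side view and 59.3 mm in the scene view, against plate tops at 60 mm. The blade is upright, dragging between the plates, and the bridge is clear of the marks. Handing in.

```bash
python3 -c "
from h import *
print(order.job_done())"
```

```text
the job is handed in; nothing more can be done
None
```

The job is handed in: the lock was pushed to its end stop first, and the orange gauge is now gripped and held still between the plates at the yellow marks, its red line within about 1 mm of their top edges.

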